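# Find the box key that fits the drying-press nut

### The arm

A 6-joint arm with a two-finger parallel gripper is mounted at the origin on the work surface. World frame = base frame: x ahead of the robot, y to its left, z up, the work surface at z = 0. Lengths are in mm, angles in rad, forces in N, time in s.
With the tool pointing down it reaches from about 275 to 825 mm from the base axis. Payload 4.9 kg.
Tool frame: the origin (TCP) lies at the very end of the fingers, on their centre line; the grasp point (between the pads) lies r.tcp_to_grasp behind it (r.tcp_to_grasp is the distance from the TCP to the grasp point, in mm); z points along the fingers, y is the line along which they close (so a half turn about z gives the same grasp; the last joint's range is limited). The gripper opens to 85 mm and grips with 20 to 120 N. Pads are 22 mm wide; open, the fingers measure 114 mm over their backs; the gripper's body (76 mm by 85 mm) begins 54 mm behind the grasp point. The pads swing forward as they close: fully open they stand 13 mm farther back than shut.
Start: joints at [1.012, 0.326, -0.193, 1.052, 0, 1.437], TCP at [226.673, 501.137, 231.281] pointing down, gripper open.
Joint ranges: [-2.65, 2.65], [-0.97, 1.79], [-1.3, 1.35], [-1.93, 2.1], [-1.47, 1.37], [-3.14, 3.14]. Speed limits (rad/s): [2.57, 2.57, 3.14, 3.14, 3.14, 3.14].

### API

Orientations are given as [roll, pitch, yaw] about the fixed x, y, z axes, in that order (R = Rz(yaw) Ry(pitch) Rx(roll)).
In Python, from rig import r gives the robot as it stands.
- The arm moves only by the tool apply_moves, never from a script. Its arguments are lists of equal length, an entry for each row: "linear": the shift along the world's x, y, z in cm, a list of three; "turn": the turn about the world's z in rad. In form: {"linear": [[x, y, z], ...], "turn": [turn, ...]}. A call has 1 to 20 rows; each row is the pose to reach, as a shift and turn from the pose commanded when the call began; what a row does not reach only later rows make up. A row lasts 1/8 s, in which the tool goes at most 62.5 mm and 10.7 degrees, less where a joint would pass 70% of its speed; a pose out of reach is approached as far as the arm can. A call with a gripper value outside its range is refused whole. "claw" is the finger opening in cm, from 0 to 8.54, set as the call begins (left out, the last holds). The fingers move at their own pace and stop on an object; "force" is the grip in N (left out, the last holds). Time passes only in rows, so rows that repeat a pose let the fingers close. It gives the time, the measured TCP pose, the force, the opening and the grip force at its end, in the units of the state.
- r.sense(): the state, without advancing time (a new reading comes with each control period).
- r.capture(name): name is "scene" or "top" or "wrist"; returns the picture (480x640x3 uint8, red, green, blue); there is no depth.
- r.camera_info(name): a dict with "fx", "fy", "cx", "cy" (pixels), "pose" (4x4, takes a point from camera to world coordinates). Camera axes: x right, y down, z forward; pixel columns grow to the right and rows downward; lengths in mm; the calibration is good to about 2 mm. A picture is of the moment at which its call begins: read the wrist's pose just before it. camera_info takes no time and is no camera call; for the wrist camera it gives the pose at the moment of the call.
- r.sign_off(): hands the job in; it is judged then, once.
The state is a dict: "t": time; "joint_positions": joint angles; "joint_velocities": joint speeds; "joint_efforts": joint torques, N m; "position": TCP position; "tool_rot": TCP orientation; "contact_force": force on the tool from outside, world axes, zero at the start; "moment": the same for the moment, N m; "finger_gap": finger opening in mm; "grip_force": force on a finger pad.
Only numpy, scipy, OpenCV 4.12 (cv2) and the standard library are available. Lean on these libraries where they do the work, as an engineer would, in place of code of your own. Each camera call takes 0.05 s, during which the arm holds its last target. There are 200 camera calls.

### The job

Find out which of the three box keys on the bench fits the middle nut on the drying press's steel bar, trying them on it as needed, and finish with that key upright and pushed fully down over the nut until its rim rests on the bar. Do not let go: the program ends while the gripper is still holding the fitting key seated on the nut. Leave the other two keys standing upright on the bench, and leave the jar, the tumbler and the tape roll where they are.

Things in the scene. Friction and masses are not known exactly. Their poses are not given: they have to be found in the camera images.
- seat (a point): Foot of the MIDDLE nut of three, on its axis, on top of the press's steel bar, 66 mm above the bench; z up, x across two flats of the nut, y along the row. The nut is fixed, 14 mm high, and one of three sizes, which differs by start: 18 mm across flats with its stud ending 42 mm above the bar; 24 mm, stud 30 mm; or 30 mm, stud 18 mm. The other two sizes stand 75 mm to either side.
- press: Fixed plywood drying press, 190 x 250 mm (x, y), with a steel bar on top, 66 mm high; origin under its centre. On the middle nut a key that is too narrow stops with its rim 14 mm above the bar, one too wide stops on the stud, its rim 8 mm or more above the bar; only the matching key goes down until its rim rests on the bar.
- key_small: Loose steel box key, upright on the bench, socket down, 100 mm high, about 200 g. Hexagonal end 29.5 mm over outer flats; hexagonal bore 20.5 mm across flats, 46 mm deep, open below. Top 42 mm: square drive adapter 22 x 22 mm, faces square to x and y, the place to grip. Origin on the axis at the lower rim, z up, x across two flats of the bore.
- key_medium: Loose steel box key, upright on the bench, socket down, 100 mm high, about 240 g. Hexagonal end 35.5 mm over outer flats; hexagonal bore 26.5 mm across flats, 34 mm deep, open below. Top 42 mm: square drive adapter 22 x 22 mm, faces square to x and y, the place to grip. Origin on the axis at the lower rim, z up, x across two flats of the bore.
- key_large: Loose steel box key, upright on the bench, socket down, 100 mm high, about 280 g. Hexagonal end 41.5 mm over outer flats; hexagonal bore 32.5 mm across flats, 22 mm deep, open below. Top 42 mm: square drive adapter 22 x 22 mm, faces square to x and y, the place to grip. Origin on the axis at the lower rim, z up, x across two flats of the bore.
- jar: Bystander: white jar with a blue lid, 76 mm across, 85 mm high, loose; origin at the centre of its underside.
- tumbler: Bystander: open glass tumbler, about 76 mm across the rim, 90 mm high, loose; origin at the centre of its underside.
- tape: Bystander: roll of paper tape lying flat, 70 mm across, 20 mm high, loose; origin at the centre of its underside.
Not all that is in view belongs to the job. Leave any turquoise look-alike of the key_large alone.

How it is judged:
By the outcome, as a careful person would: the job done as asked, in the order asked, and still so for the second after the job is handed in, while the arm keeps its last pose, push and grip.
It also fails if it takes over 72 s, if anything falls off the work surface, if the arm or the gripper's body presses on something with over 40 N, if the wrist force passes 120 N, or if a joint passes its speed limit or range.

## Working session

There is one attempt and no reset: what is moved stays moved. The work goes in short steps, Python scripts to look and compute and a tool call to move; the robot and the scene stay as the last step left them, time stands still between calls to the robot, and variables do not carry over. Pictures are saved under pics/ and viewed, at most 10 in all, crops included, and the job is handed in when it is done.

Besides the shell and the picture viewer there is one more tool, called as name(argument=value, ...) on one line, values as JSON. apply_moves: Moves the arm, as the interface text tells. Its arguments: {"type":"object","properties":{"linear":{"type":"array"},"turn":{"type":"array"},"claw":{"type":"number"},"force":{"type":"number"}},"required":["linear","turn"]}

```bash
ls; mkdir -p pics
python3 - <<'E'
from rig import r
import cv2,numpy as np
s=r.sense();print(s['t'],s['position'],s['tool_rot'],s['finger_gap'],r.tcp_to_grasp)
for n in("scene","top"):
    im=r.capture(n);cv2.imwrite(f"pics/{n}0.png",im[:,:,::-1])
    c=r.camera_info(n);print(n,c['fx'],c['fy'],c['cx'],c['cy'],np.round(c['pose'],3).tolist())
E
```

```text
pics
0.0 [226.36288215 500.6080013  230.48437056] [-3.13984536e+00 -2.48509241e-04  2.71677080e+00] 85.66603450882585 18.700000000000003
scene 475.29675878071725 475.29675878071725 319.83540308637356 237.21621400631955 [[-0.635, 0.64, -0.433, 994.225], [0.773, 0.522, -0.361, 313.46], [-0.005, -0.564, -0.826, 922.465], [0.0, 0.0, 0.0, 1.0]]
top 495.0970764539637 495.0970764539637 321.90431010512077 240.0292476783825 [[0.016, -0.993, 0.121, 426.16], [-0.999, -0.02, -0.031, -20.183], [0.033, -0.121, -0.992, 1039.672], [0.0, 0.0, 0.0, 1.0]]
```

View pics/scene0.png

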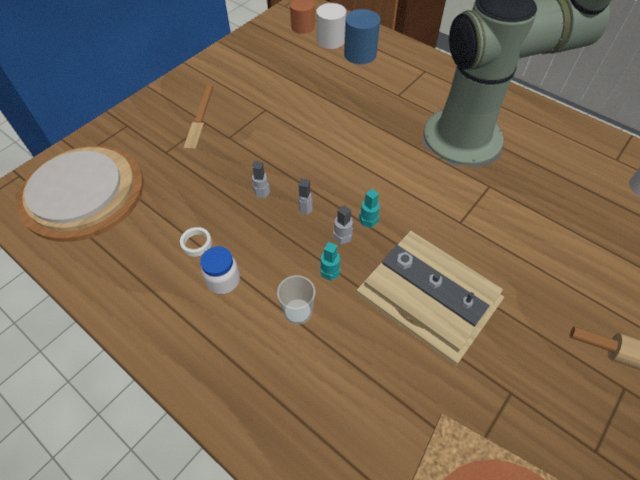

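View pics/top0.png

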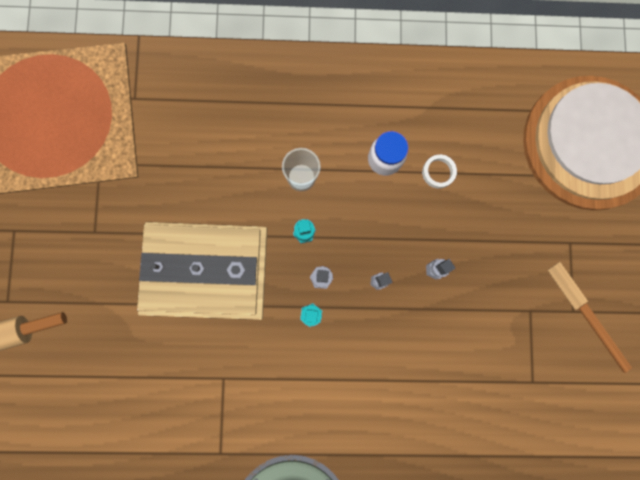

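The scene view shows grey keys with dark drives at (260,178), (305,195) and (343,225). The turquoise look-alikes are at (370,207) and (330,262), and the nuts are at (405,260), (436,280) and (469,300). In the top view the keys are at (440,268), (381,281) and (321,277), and the nuts at (157,267), (197,268) and (236,269). I'll enlarge both views to confirm.

Run:
```python
import cv2,numpy as np
t=cv2.imread("pics/top0.png");s=cv2.imread("pics/scene0.png")
a=cv2.resize(t[245:305,140:260],(480,240),interpolation=cv2.INTER_CUBIC)
b=cv2.resize(t[245:305,290:470],(720,240),interpolation=cv2.INTER_CUBIC)
c=cv2.resize(s[150:250,240:400],(640,400),interpolation=cv2.INTER_CUBIC)[:340]
d=cv2.resize(s[240:320,380:500],(480,320),interpolation=cv2.INTER_CUBIC)
o=np.zeros((560,800,3),np.uint8)
o[:240,:720]=b;o[240:480,:]=0
o[240:480,:480]=a;o[240:560,480:800]=d[:,60:380]
cv2.imwrite("pics/crop1.png",o)
```

```text
(no output)
```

View pics/crop1.png

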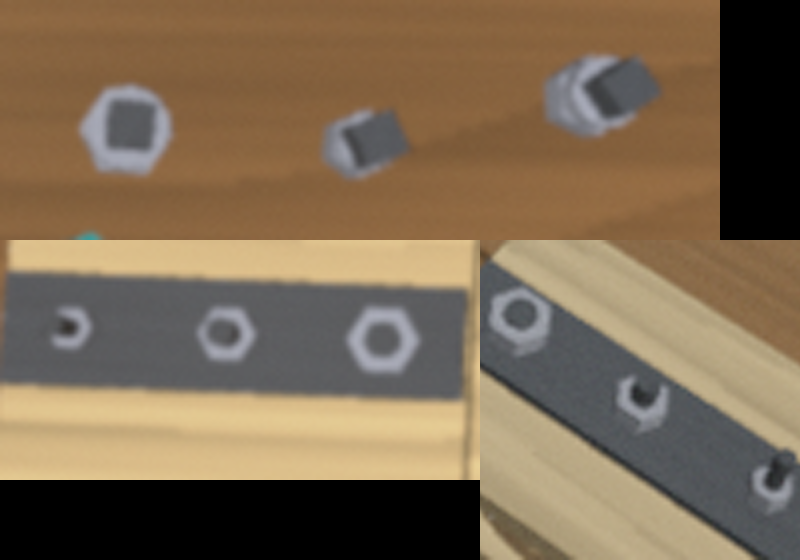

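The middle nut is between the others in size, with a stud of middle height, so it looks like the 24 mm one. The keys in the top view, left to right at (321,277), (381,281) and (440,268), look large, small and medium. Next I triangulate all six.

```bash
cat > h.py <<'E'
import numpy as np,cv2
def ray(c,p):
    d=np.array([(p[0]-c['cx'])/c['fx'],(p[1]-c['cy'])/c['fy'],1.]);T=np.array(c['pose'])
    d=T[:3,:3]@d;return T[:3,3],d/np.linalg.norm(d)
def plane(c,p,z):
    o,d=ray(c,p);return o+d*(z-o[2])/d[2]
def tri(rs):
    A=sum(np.eye(3)-np.outer(d,d) for o,d in rs);b=sum((np.eye(3)-np.outer(d,d))@o for o,d in rs)
    X=np.linalg.solve(A,b);return X,[np.linalg.norm((np.eye(3)-np.outer(d,d))@(X-o)) for o,d in rs]
def blobs(m,lo=10,hi=1e6):
    n,l,s,c=cv2.connectedComponentsWithStats(m.astype(np.uint8)*255)
    return [(c[i].round(1).tolist(),s[i].tolist()) for i in range(1,n) if lo<=s[i,4]<=hi]
E
python3 - <<'E'
from rig import r
from h import *
W={'top':((285,480),(245,305)),'scene':((240,365),(150,250))}
N={'top':((145,250),(255,282)),'scene':((390,480),(245,312))}
P={}
for n in W:
    im=cv2.imread(f"pics/{n}0.png").astype(int);mx=im.max(2);sat=mx-im.min(2)
    def roi(m,w):
        o=np.zeros(m.shape,bool);(a,b),(c,d)=w;o[c:d,a:b]=m[c:d,a:b];return o
    k=blobs(roi((mx<115)&(sat<25),W[n]),20);g=blobs(roi((mx>=115)&(sat<45),W[n]),20);w=blobs(roi((mx>120)&(sat<45),N[n]),8)
    for q in(k,g,w):print(n,q)
E
```

```text
top [([445.0, 266.7], [436, 259, 19, 16, 185]), ([322.1, 276.0], [317, 270, 11, 12, 116]), ([383.6, 279.7], [376, 273, 16, 14, 151])]
top [([434.5, 269.4], [426, 259, 24, 21, 257]), ([320.9, 277.3], [310, 266, 23, 23, 305]), ([376.1, 281.3], [370, 272, 18, 18, 134])]
top [([204.5, 255.0], [193, 255, 24, 1, 24]), ([231.0, 256.0], [220, 256, 23, 1, 23]), ([235.2, 269.5], [226, 261, 19, 18, 194]), ([158.1, 266.7], [153, 262, 10, 10, 54]), ([196.4, 268.4], [189, 262, 15, 14, 118]), ([155.5, 281.0], [149, 281, 14, 1, 14])]
scene [([258.0, 170.3], [252, 162, 12, 18, 182]), ([303.3, 193.9], [298, 179, 12, 36, 281]), ([254.8, 186.8], [252, 181, 6, 16, 44]), ([343.6, 215.1], [337, 205, 14, 21, 216]), ([337.2, 233.6], [333, 224, 10, 20, 107])]
scene [([262.0, 186.6], [252, 172, 19, 26, 267]), ([307.8, 202.9], [299, 192, 14, 23, 147]), ([345.3, 230.7], [334, 216, 20, 29, 281])]
scene [([405.8, 259.2], [397, 250, 25, 19, 151]), ([435.4, 281.0], [429, 274, 13, 14, 74]), ([451.5, 279.9], [444, 275, 16, 11, 16]), ([467.5, 302.1], [463, 297, 10, 11, 50])]
```

Run:
```python
from rig import r
from h import *
t=r.camera_info('top');s=r.camera_info('scene')
for n,a,b in [('kR(260)',(444.5,267),(258.3,171)),('kM(305)',(383,280),(304.5,188)),('kL(343)',(321.8,276.2),(343.6,215.3)),('nutL',(235.2,269.5),(405.3,259.5)),('nutM',(196.3,268.4),(435.6,280.5)),('nutS',(158,266.8),(468,301.8))]:
    X,e=tri([ray(t,a),ray(s,b)]);print(n,X.round(1),np.round(e,1))
p=plane(t,(444.5,267),80),plane(t,(196.3,268.4),78);print(np.round(p,1))
c=r.camera_info('wrist');print(c['fx'],c['cx'],c['cy']);T=np.array(c['pose']);print(T.round(3))
st=r.sense();print(st['position'],st['tool_rot'])
```

```text
kR(260) [ 495.2 -292.1   76.4] [0.2 0.2]
kM(305) [ 467.5 -170.5   79.2] [0. 0.]
kL(343) [472.9 -51.6  79.6] [0.3 0.3]
nutL [482.4 116.9  78. ] [0.8 0.8]
nutM [483.5 192.   75.1] [0.4 0.4]
nutS [484.9 266.1  75.3] [1.2 1.2]
[[ 495.  -291.2   80. ]
 [ 483.6  190.9   78. ]]
330.6448474274962 314.91566789035227 241.14554288697798
[[ 4.13000e-01  8.76000e-01  2.48000e-01  1.63705e+02]
 [ 9.11000e-01 -3.97000e-01 -1.13000e-01  5.28573e+02]
 [-1.00000e-03  2.72000e-01 -9.62000e-01  3.73143e+02]
 [ 0.00000e+00  0.00000e+00  0.00000e+00  1.00000e+00]]
[226.39532433 500.67974683 230.56815525] [-3.14004346e+00 -2.01120645e-04  2.71677171e+00]
```

Residuals are under 1.2 mm, the nut spacing is 75 mm, and the heights agree. I'll move over the middle nut for a close look.

apply_moves(linear=[[25.7,-30.9,0],[25.7,-30.9,0],[25.7,-30.9,0],[25.7,-30.9,0],[25.7,-30.9,0],[25.7,-30.9,0],[25.7,-30.9,0],[25.7,-30.9,0],[25.7,-30.9,0],[25.7,-30.9,0]], turn=[0.425,0.425,0.425,0.425,0.425,0.425,0.425,0.425,0.425,0.425])

```text
t: 1.35
position: [482.8, 193.0, 231.2]
tool_rot: [3.142, -0.001, -3.14]
contact_force: [-0.5, -0.5, -0.1]
finger_gap: 85.3
grip_force: 0.0
```

Run:
```python
from rig import r
import cv2,pickle
st=r.sense();c=r.camera_info('wrist');im=r.capture('wrist')
pickle.dump((st,c),open('nut.pkl','wb'));cv2.imwrite('pics/nut.png',im[:,:,::-1]);print(st['t'],st['position'],st['tool_rot'],st['contact_force'])
```

```text
1.35 [482.8226813  193.01859708 231.16682409] [ 3.14152176e+00 -5.89515973e-04 -3.13970867e+00] [-0.52192327 -0.45798651 -0.06332469]
```

View pics/nut.png

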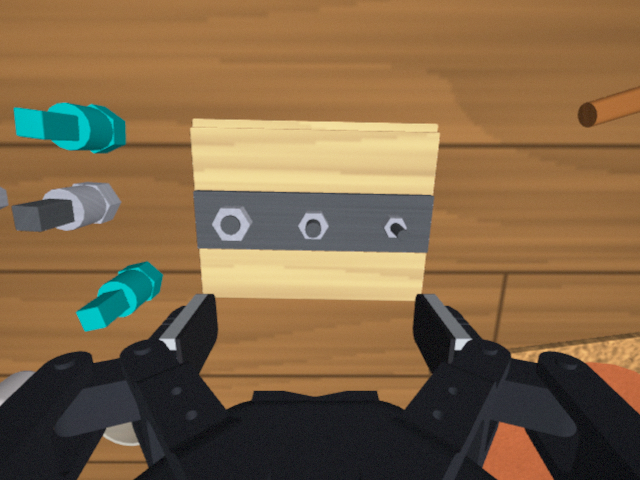

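The wrist view shows the press straight on: the large nut at (232,224), the middle one at (313,226) and the small one at (396,228). The middle nut is the 24 mm size. Next I measure it precisely.

Run:
```python
from rig import r
from h import *
import pickle
st,c=pickle.load(open('nut.pkl','rb'));im=cv2.imread('pics/nut.png').astype(int);mx=im.max(2);sat=mx-im.min(2)
roi=np.zeros(mx.shape,bool);roi[198:246,203:426]=1
m=roi&(mx>120)&(sat<45)
t=r.camera_info('top');tp={0:(235.2,269.5),1:(196.3,268.4),2:(158,266.8)}
B=sorted(blobs(m,25));Cs=[]
for i,b in enumerate(B):
    x,y,w,h,a=b[1];sub=np.zeros_like(m,np.uint8);sub[y:y+h,x:x+w]=m[y:y+h,x:x+w]
    pts=np.array([plane(c,p[::-1],80)[:2] for p in np.argwhere(sub)],np.float32)
    hull=cv2.convexHull(pts)[:,0]
    X,e=tri([ray(c,(x+w/2-.5,y+h/2-.5)),ray(t,tp[i])])
    cen=(pts.max(0)+pts.min(0))/2;Cs.append(cen)
    print(b,'ext',np.ptp(pts,axis=0).round(1),'cen80',cen.round(1),'tri',X.round(1),np.round(e,1))
d=Cs[2]-Cs[0];print('row',np.linalg.norm(d),np.arctan2(-d[0],d[1]))
# stud & bar edges
g=(roi*0).astype(bool);bar=(mx<100)&(sat<30);bar[:,:200]=0;bar[:,428:]=0;bar[:150]=0;bar[:,:][280:]=0
E0=[];E1=[]
for u in range(260,410,5):
    v=np.where(bar[150:280,u])[0]+150
    if len(v):E0.append(plane(c,(u,v.min()-.5),66)[:2]);E1.append(plane(c,(u,v.max()+.5),66)[:2])
for E in(E0,E1):
    f=np.polyfit(np.array(E)[:,1],np.array(E)[:,0],1);print('bar edge x at y192',np.polyval(f,192).round(2),'yaw',-f[0])
```

```text
([232.0, 222.6], [212, 206, 41, 35, 802]) ext [31.7 36.7] cen80 [480.2 116.8] tri [481.9 116.2  75.8] [1.1 1.1]
([313.2, 224.0], [298, 211, 31, 29, 457]) ext [26.2 27.4] cen80 [481.9 190.5] tri [483.1 190.9  76.4] [0.6 0.6]
([393.7, 225.3], [384, 216, 23, 22, 230]) ext [19.7 20.3] cen80 [483.2 265.4] tri [486.1 268.1  66.4] [0.5 0.5]
row 148.58633 -0.020109277
bar edge x at y192 453.93 yaw -0.018944505154592717
bar edge x at y192 477.82 yaw -0.2183811383142649
```

The middle nut's corner extent is 27.4 mm against 27.7 expected, so it is the 24 mm nut. Its centre is about (483.0, 190.8) and the row yaw is −0.019. Now I go over the key I take for the medium one.

apply_moves(linear=[[1.2,-48.4,2],[1.2,-48.4,2],[1.2,-48.4,2],[1.2,-48.4,2],[1.2,-48.4,2],[1.2,-48.4,2],[1.2,-48.4,2],[1.2,-48.4,2],[1.2,-48.4,2],[1.2,-48.4,2],[1.2,-48.4,2],[1.2,-48.4,2]], turn=[0,0,0,0,0,0,0,0,0,0,0,0])

```text
t: 2.9
position: [495.9, -290.5, 251.5]
tool_rot: [3.142, 0.0, -3.139]
contact_force: [-0.2, -0.0, -0.4]
finger_gap: 85.1
grip_force: 0.0
```

Run:
```python
from rig import r
import cv2,pickle
st=r.sense();c=r.camera_info('wrist');im=r.capture('wrist')
pickle.dump((st,c),open('key.pkl','wb'));cv2.imwrite('pics/key.png',im[:,:,::-1]);print(st['t'],st['position'],st['tool_rot'],st['contact_force'])
```

```text
2.9 [ 495.92762961 -290.46255793  251.51133855] [ 3.14152694e+00  9.41571013e-05 -3.13936766e+00] [-0.23774089 -0.02205033 -0.44626213]
```

View pics/key.png

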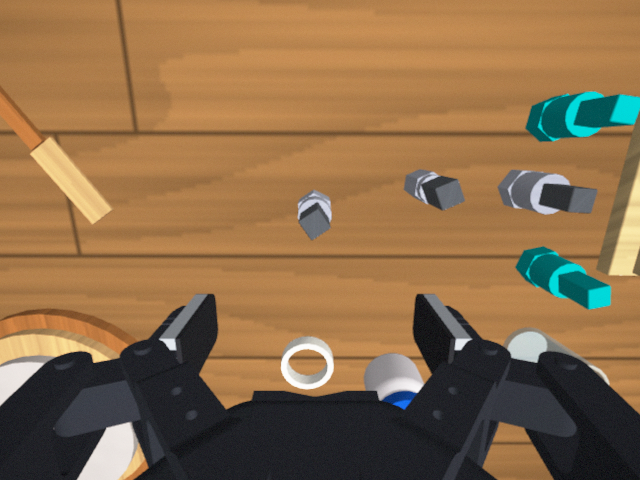

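The wrist view shows the candidate key at (314,213) with its adapter turned about 30°. The small key is at (434,188) and the large at (546,193), with turquoise look-alikes at (580,115) and (563,277). I enlarge the candidate and measure its adapter top face and its hexagon.

Run:
```python
from rig import r
from h import *
import pickle
st,c=pickle.load(open('key.pkl','rb'));im0=cv2.imread('pics/key.png')
a=cv2.resize(im0[180:250,280:350],(560,560),interpolation=cv2.INTER_CUBIC)
b=cv2.resize(im0[160:220,400:460],(240,240),interpolation=cv2.INTER_CUBIC)
o=np.zeros((560,800,3),np.uint8);o[:,:560]=a;o[:240,560:]=b;cv2.imwrite('pics/crop2.png',o)
im=im0.astype(int);print(im[185:245:4,314].tolist())
```

```text
[[69, 116, 164], [97, 124, 158], [188, 173, 172], [132, 125, 123], [222, 208, 203], [59, 59, 56], [64, 60, 59], [116, 108, 105], [121, 115, 110], [119, 113, 107], [122, 113, 110], [119, 113, 108], [120, 115, 110], [126, 120, 116], [75, 121, 170]]
```

View pics/crop2.png

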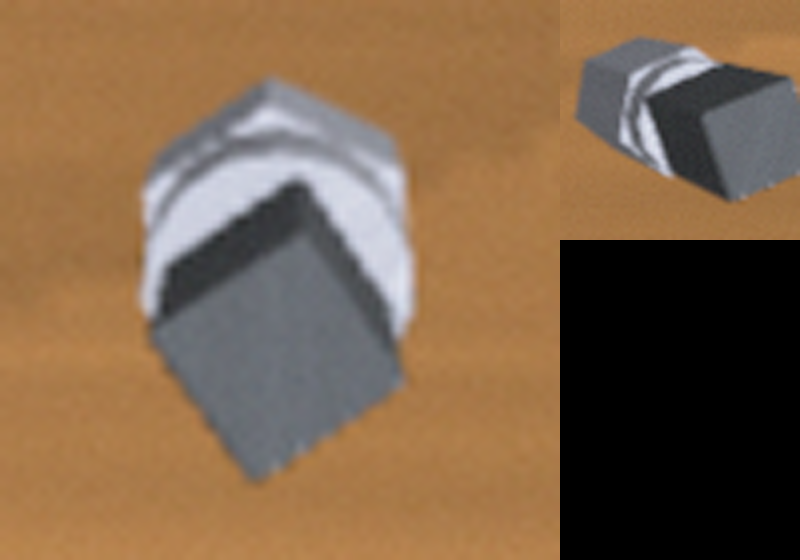

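The crop shows the adapter's top face with corners near crop pixels (150,325), (300,232), (405,380) and (255,485). One pair of hexagon flats runs parallel to its upper-left edge, so the key's x axis is about +0.6 rad. The body is about 35 mm wide, so this is the medium key. I refine the centre and yaw.

Run:
```python
from rig import r
from h import *
import pickle
st,c=pickle.load(open('key.pkl','rb'));im=cv2.imread('pics/key.png').astype(int);mx=im.max(2);sat=mx-im.min(2)
q=[((u+.5)/8-.5+280,(v+.5)/8-.5+180) for u,v in((150,325),(300,232),(405,380),(255,485))]
P=np.array([plane(c,p,100)[:2] for p in q]);print('corners',P.round(1).tolist(),P.mean(0),[np.linalg.norm(P[i]-P[i-1]).round(1) for i in range(4)])
e=P[2]-P[1]+P[3]-P[0];f=P[1]-P[0]+P[2]-P[3];print('yaw x',np.arctan2(e[1],e[0]),'y edge',np.arctan2(f[1],f[0])-np.pi/2)
m=(mx>90)&(mx<135)&(sat<30);m[:208]=0;m[245:]=0;m[:,:295]=0;m[:,335:]=0
pt=np.array([plane(c,p[::-1],100)[:2] for p in np.argwhere(m)],np.float32)
print('rect',cv2.minAreaRect(pt),len(pt))
# hexagon width: bright+grey mask, columns between rows 195..215
k=(sat<45)&(mx>45);k[:186]=0;k[222:]=0;k[:,:290]=0;k[:,340:]=0
u=np.where(k.any(0))[0];print('cols',u.min(),u.max(),'width at z52',np.linalg.norm(plane(c,(u.max()+.5,208),52)-plane(c,(u.min()-.5,208),52)).round(1))
t=r.camera_info('top');print('tri top centre',tri([ray(c,np.mean(q,0)),ray(t,(446.5,266.2))]), r.sense()['t'])
```

```text
corners [[490.6, -306.3], [479.9, -289.3], [497.0, -277.3], [509.5, -294.4]] [ 494.27590834 -291.82596907] [np.float64(22.3), np.float64(20.1), np.float64(20.9), np.float64(21.2)]
yaw x 0.5876627124054409 y edge 0.5962470213737858
rect ((491.400390625, -292.0571594238281), (26.365339279174805, 24.27787208557129), 33.93540573120117) 561
cols 297 331 width at z52 36.6
tri top centre (array([ 495.8621747 , -291.78329635,   92.08381052]), [np.float64(0.1307498763776329), np.float64(0.13074987637771857)]) 2.95
```

apply_moves(linear=[[-0.13,0,-3],[-0.13,0,-6],[-0.13,0,-9],[-0.13,0,-10],[-0.13,0,-11],[-0.13,0,-13],[-0.13,0,-15],[-0.13,0,-17],[-0.13,0,-18.5],[-0.13,0,-18.5],[-0.13,0,-18.5],[-0.13,0,-18.5]], turn=[0.15,0.3,0.45,0.593,0.593,0.593,0.593,0.593,0.593,0.593,0.593,0.593])

```text
t: 4.45
position: [495.0, -292.3, 67.2]
tool_rot: [-3.14, 0.001, -2.549]
contact_force: [0.2, 0.6, -0.3]
finger_gap: 85.4
grip_force: 0.0
```

apply_moves(linear=[[0,0,0],[0,0,0],[0,0,0],[0,0,0],[0,0,0],[0,0,0],[0,0,0],[0,0,0]], turn=[0,0,0,0,0,0,0,0], claw=1.5, force=70)

```text
t: 5.45
position: [494.5, -291.9, 66.5]
tool_rot: [-3.141, 0.0, -2.548]
contact_force: [-0.4, 1.3, 4.3]
finger_gap: 20.9
grip_force: 68.6
```

apply_moves(linear=[[0,0,2],[0,0,6],[0,0,11],[0,0,16],[-1.1,4,16],[-1.1,9,16],[-1.1,15,16],[-1.1,21,16],[-1.1,27,16],[-1.1,33,16],[-1.1,39,16],[-1.1,44,16],[-1.1,47,16],[-1.1,48.3,15],[-1.1,48.3,14],[-1.1,48.3,13],[-1.1,48.3,13],[-1.1,48.3,13],[-1.1,48.3,13],[-1.1,48.3,13]], turn=[0,0,0,0,-0.1,-0.2,-0.3,-0.4,-0.5,-0.611,-0.611,-0.611,-0.611,-0.611,-0.611,-0.611,-0.611,-0.611,-0.611,-0.611])

```text
t: 7.95
position: [483.7, 191.0, 196.6]
tool_rot: [3.141, 0.001, 3.124]
contact_force: [-0.2, 0.1, -2.2]
finger_gap: 21.1
grip_force: 69.3
```

Run:
```python
from rig import r
import cv2,pickle,numpy as np
st=r.sense();c=r.camera_info('wrist');im=r.capture('wrist')
sc=r.capture('scene');tp=r.capture('top')
pickle.dump((st,c),open('held.pkl','wb'));cv2.imwrite('pics/held.png',im[:,:,::-1]);cv2.imwrite('pics/scene1.png',sc[:,:,::-1]);cv2.imwrite('pics/top1.png',tp[:,:,::-1])
print(st['t'],st['position'],st['tool_rot'],st['contact_force'],st['moment'],st['finger_gap'])
o=np.zeros((600,800,3),np.uint8);o[:480,:640]=im[:,:,::-1];cr=cv2.resize(sc[180:330,380:500,::-1],(160*2,400));o[200:600,480:800]=cr
cv2.imwrite('pics/held_v.png',o)
```

```text
7.95 [483.65322667 191.03940901 196.62379537] [3.14145783e+00 6.86800768e-04 3.12352641e+00] [-0.15277814  0.10104764 -2.16439063] [ 0.02262745 -0.02430195  0.02890118] 21.107223533179322
```

View pics/held_v.png

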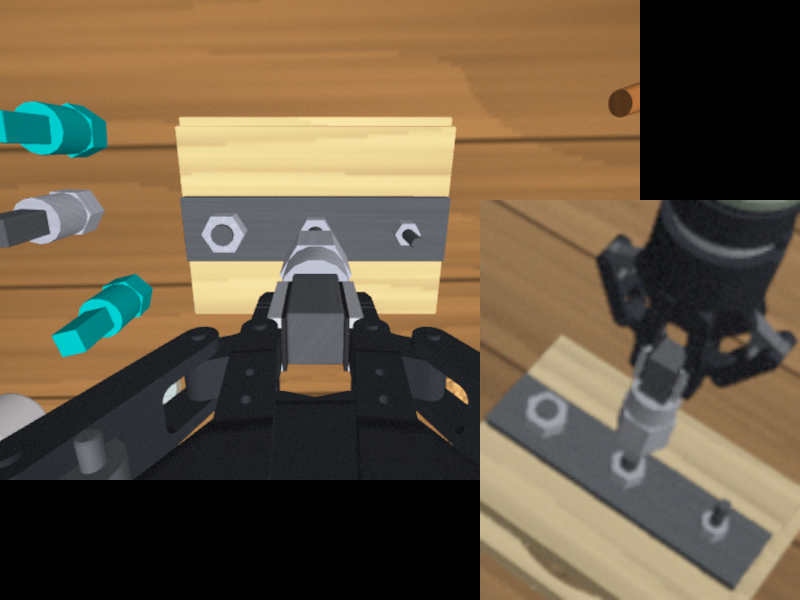

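The key is held upright with its hexagon flat facing the camera. The nut is visible just behind it at (316,228), and the held weight of about 2.2 N fits the medium key. I check the key's position in the hand.

Run:
```python
from h import *
import pickle
st,c=pickle.load(open('held.pkl','rb'));im=cv2.imread('pics/held.png');g=im.astype(int).mean(2).round().astype(int)
print('col316 r265-375',g[262:376:2,316].tolist());print('col300',g[290:376:2,300].tolist())
print('row240',g[240,285:350].tolist());print('row256',g[254,280:352].tolist());print('row335',g[335,268:365].tolist())
print('col312 r215-275',g[215:275,312].tolist())
ztop=st['position'][2]-66.5+100
for p in((316,303),(316,365)):print('adapter top edge',plane(c,p,ztop).round(1))
```

```text
col316 r265-375 [199, 198, 201, 199, 199, 201, 61, 65, 65, 61, 63, 64, 60, 63, 63, 63, 64, 62, 63, 62, 65, 64, 64, 60, 63, 68, 100, 105, 104, 101, 103, 101, 104, 104, 108, 104, 108, 106, 106, 108, 104, 104, 104, 101, 105, 106, 107, 104, 104, 100, 100, 105, 117, 120, 121, 122, 120]
col300 [61, 65, 61, 61, 60, 65, 63, 62, 62, 62, 61, 69, 101, 103, 104, 103, 103, 103, 102, 102, 101, 103, 102, 100, 101, 104, 102, 101, 102, 104, 106, 103, 104, 107, 110, 107, 104, 105, 119, 120, 122, 124, 123]
row240 [100, 101, 100, 103, 102, 102, 100, 101, 101, 100, 99, 98, 104, 117, 122, 121, 120, 121, 121, 119, 120, 120, 122, 121, 123, 124, 126, 129, 127, 124, 123, 123, 119, 120, 121, 123, 121, 121, 122, 123, 121, 121, 121, 121, 121, 119, 116, 122, 138, 151, 155, 144, 126, 109, 103, 103, 105, 103, 102, 106, 104, 103, 102, 104, 103]
row256 [109, 107, 108, 106, 107, 105, 101, 98, 102, 100, 97, 148, 194, 194, 149, 107, 101, 102, 101, 104, 104, 104, 103, 105, 105, 109, 110, 110, 111, 113, 115, 116, 117, 118, 119, 122, 120, 125, 125, 127, 130, 127, 131, 135, 134, 138, 135, 136, 140, 140, 139, 140, 140, 142, 
[... 225 characters left out ...]
, 103, 103, 101, 101, 101, 101, 104, 102, 101, 101, 101, 103, 104, 104, 105, 103, 102, 106, 106, 107, 107, 108, 104, 103, 104, 104, 102, 102, 102, 105, 105, 106, 103, 106, 106, 107, 102, 106, 100, 99, 102, 100, 101, 102, 103, 75, 39, 56, 61, 59, 55, 39, 25, 30, 28, 32, 29, 33, 36, 33, 34, 32, 39, 35, 31, 32, 30]
col312 r215-275 [104, 113, 122, 121, 136, 180, 204, 206, 203, 203, 205, 182, 108, 55, 52, 87, 124, 125, 125, 124, 127, 123, 126, 127, 126, 129, 127, 128, 126, 134, 162, 166, 108, 113, 117, 114, 115, 114, 117, 117, 115, 117, 123, 123, 132, 172, 202, 202, 198, 200, 202, 199, 198, 200, 199, 201, 201, 200, 169, 60]
adapter top edge [468.9 191.  230.1]
adapter top edge [495.  190.5 230.1]
```

Run:
```python
from h import *
import pickle
st,c=pickle.load(open('held.pkl','rb'));ztop=st['position'][2]-66.5+100
e=[plane(c,(316,v),ztop) for v in(312.3,365)];print(np.round(e,1),'centre x',np.mean(e,0)[0],'tcp',st['position'])
l=[plane(c,(u,335),ztop)[1] for u in(286.8,343.2)];print('y edges',l,np.mean(l))
# front lower rim edge of held key (z~130) at col 312, row 230
print('rim front',plane(c,(312,230),st['position'][2]-66.5))
# nut front-top edge at col312 rows 219.5..; and nut again in this view at z80
print('nut front top edge',plane(c,(312,219.6),80),plane(c,(312,218.5),66))
im=cv2.imread('pics/held.png').astype(int);mx=im.max(2);sat=mx-im.min(2)
print('nut row 226',im[226,296:336].mean(1).round().astype(int).tolist())
```

```text
[[472.7 190.9 230.1]
 [495.  190.5 230.1]] centre x 483.8517208376204 tcp [483.65322667 191.03940901 196.62379537]
y edges [np.float64(179.87164861130645), np.float64(200.90028976413876)] 190.3859691877226
rim front [466.49082592 188.76121978 130.12379537]
nut front top edge [470.35613246 188.25824514  80.        ] [472.41984491 188.09668367  66.        ]
nut row 226 [106, 106, 101, 101, 101, 103, 121, 178, 202, 203, 202, 205, 205, 202, 206, 191, 182, 173, 171, 152, 162, 174, 186, 192, 200, 201, 205, 204, 203, 204, 206, 182, 148, 123, 105, 103, 105, 102, 104, 107]
```

The key and nut agree within about 0.5 mm. I lower until the rim is just past the nut top and check the force.

apply_moves(linear=[[-0.04,0.02,-1.5],[-0.04,0.02,-3],[-0.04,0.02,-4.2],[-0.04,0.02,-4.7],[-0.04,0.02,-4.9],[-0.04,0.02,-5.0],[-0.04,0.02,-5.1],[-0.04,0.02,-5.2],[-0.04,0.02,-5.2]], turn=[0,0,0,0,0,0,0,0,0])

```text
t: 9.22
position: [483.1, 191.3, 144.4]
tool_rot: [3.142, 0.0, 3.124]
contact_force: [0.9, -0.7, -1.6]
finger_gap: 21.5
grip_force: 69.5
```

There's no upward push with the rim 2 mm below the nut's top, so the key is going on. I continue down.

apply_moves(linear=[[0,0,-0.15],[0,0,-0.3],[0,0,-0.45],[0,0,-0.6],[0,0,-0.75],[0,0,-0.9],[0,0,-1.0],[0,0,-1.0]], turn=[0,0,0,0,0,0,0,0])

```text
t: 10.22
position: [482.9, 191.3, 134.2]
tool_rot: [-3.142, -0.0, 3.124]
contact_force: [-0.1, 0.2, -2.4]
finger_gap: 20.9
grip_force: 69.5
```

apply_moves(linear=[[0,0,-0.1],[0,0,-0.15],[0,0,-0.2],[0,0,-0.22],[0,0,-0.25],[0,0,-0.25]], turn=[0,0,0,0,0,0])

```text
t: 10.98
position: [483.1, 191.4, 132.4]
tool_rot: [3.141, 0.001, 3.124]
contact_force: [-2.1, -1.1, 5.2]
finger_gap: 21.0
grip_force: 70.5
```

Contact came at TCP z of about 132.4, the expected seat height (66 + 66.4). I press a little more and check that it does not sink.

apply_moves(linear=[[0,0,-0.04],[0,0,-0.07],[0,0,-0.07],[0,0,-0.07]], turn=[0,0,0,0])

```text
t: 11.48
position: [483.2, 191.4, 132.4]
tool_rot: [3.141, 0.001, 3.124]
contact_force: [-3.7, -0.6, 9.6]
finger_gap: 21.3
grip_force: 71.3
```

Run:
```python
from rig import r
import cv2,numpy as np
st=r.sense();print(st['t'],st['position'],st['contact_force'],st['moment'])
w=r.capture('wrist');s=r.capture('scene')
o=np.zeros((600,800,3),np.uint8)
o[:300,:400]=cv2.resize(w,(400,300))[:,:,::-1]
o[:300,400:]=cv2.resize(w[180:330,220:420],(400,300),interpolation=cv2.INTER_CUBIC)[:,:,::-1]
o[300:,:400]=cv2.resize(s[130:355,200:500],(400,300),interpolation=cv2.INTER_CUBIC)[:,:,::-1]
o[300:,400:]=cv2.resize(s[230:320,380:500],(400,300),interpolation=cv2.INTER_CUBIC)[:,:,::-1]
cv2.imwrite('pics/final.png',o)
```

```text
11.475 [483.16941735 191.40923444 132.40635258] [-3.66001588 -0.58276851  9.57832265] [-0.27803462  0.95213857 -0.04950173]
```

View pics/final.png

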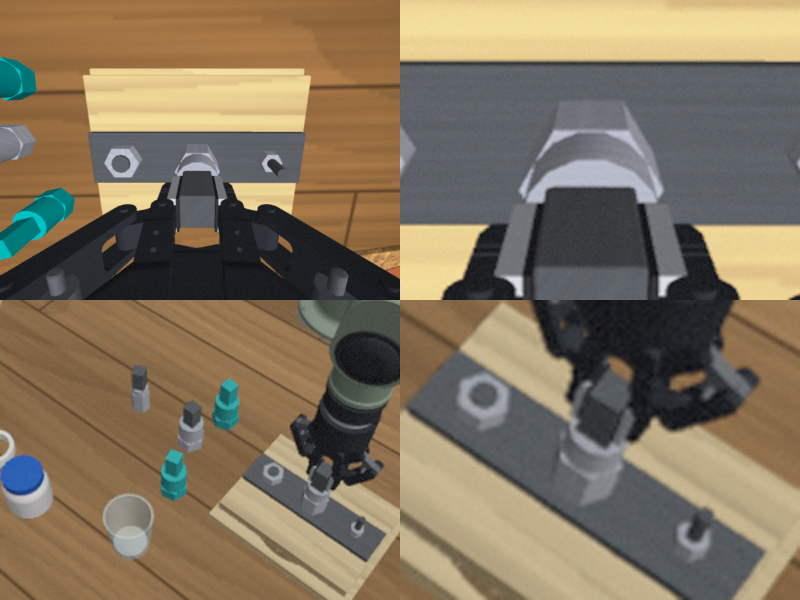

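The close-ups show the key upright with its rim flush on the bar. The other two keys are standing and the bystanders haven't moved. Pressing to about 12 N left the height unchanged at 132.4. I hand in now, still gripping.

```bash
python3 -c "
from rig import r
print(r.sign_off())"
```

```text
the job is handed in; nothing more can be done
None
```

The medium key fits the middle (24 mm) nut: it is upright, pushed down until its rim rests on the bar and still gripped, the job is handed in, and the other keys and bystanders were left untouched.

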